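# Weigh down two glued inlay patches with cauls and weights

## Robot

A 7-joint arm with a two-finger parallel gripper is mounted at the origin on the work surface. World frame = base frame: x ahead of the robot, y to its left, z up, the work surface at z = 0. Lengths are in m, angles in rad, forces in N, time in s.
With the tool pointing down it reaches from about 0.4 to 0.85 m from the base axis. Payload 4.4 kg.
Tool frame: the origin (TCP) lies where the fingers leave the gripper's body, on its centre line; the fingertips stand 97 mm ahead of it and the grasp point (between the pads) lies 78 mm ahead of it; z points along the fingers, y is the line along which they close (so a half turn about z gives the same grasp; the last joint's range is limited). The gripper opens to 94 mm and grips with 3 to 60 N. Pads are 16 mm wide; open, the fingers measure 119 mm over their backs; the gripper's body (75 mm by 177 mm) begins 78 mm behind the grasp point.
Start: joints at [-1.189, 0.628, 0.038, 1.517, -0.027, 0.996, -0.02], TCP at [0.281, 0.586, 0.303] pointing down, gripper open.
Joint ranges: [-3.06, 3.06], [-0.37, 2.12], [-1.25, 1.32], [0.18, 2.47], [-1.1, 4.24], [0.23, 1.98], [-2.94, 2.94]. Speed limits (rad/s): [2.57, 2.57, 3.14, 3.14, 3.14, 3.14, 3.14].

## Interface

Orientations are given as a rotation vector (axis times angle).
In Python, from workcell import manip gives the robot as it stands. The module is installed in compiled form; this text tells all that it offers.
- The arm moves only by the tool apply_moves, never from a script. Its argument "commands" is a list of rows, each a list of 6 numbers: the shift along the tool's x, y, z in cm, then the turn, a rotation vector about the tool's x, y, z in rad. A call has 1 to 12 rows; each row is the pose to reach, as a shift and turn from the pose commanded when the call began, along the tool's axes at that moment; what a row does not reach only later rows make up. A row lasts 1/12 s, in which the tool goes at most 41.7 mm and 7.16 degrees, less where a joint would pass 70% of its speed; a pose out of reach is approached as far as the arm can. A call with a gripper value outside its range is refused whole. "jaw" is the finger opening in cm, from 0 to 9.4, set as the call begins (left out, the last holds). The fingers move at their own pace and stop on an object; the grip force is fixed at half the most. Time passes only in rows, so rows that repeat a pose let the fingers close. It gives the time, the measured TCP pose, the force, the opening and the grip force at its end, in the units of the state.
- manip.get_obs(): the state, without advancing time (a new reading comes with each control period).
- manip.camera(name): name is "scene" or "top"; returns a dict with "color" (400x640x3 uint8, red, green, blue), "K" (3x3 intrinsics, pixels), "R" (3x3) and "t" (3): a world point X has camera coordinates R X + t. Camera axes: x right, y down, z forward; pixel columns grow to the right and rows downward; lengths in m; the calibration is good to about 2 mm. A picture is of the moment at which its call begins. There is no depth.
- manip.hand_in(): hands the job in; it is judged then, once.
Trained networks look in a picture, given as the dict that the camera call returned (one of the last four; its "shot" number tells which), for a name from the list of things; names that differ only in an ending like _2 or _b are one class to them, and where a whole thing is asked for, a point or a joint stands for the part that bears it (a point fixed in the world has none). Each returns a list of dicts, best first, with "confidence" (0 to 1); they miss things now and then, are a little off and sometimes report something else, mostly with a low value. They report only what shows in the picture. A call takes as long as a camera call. They do not tell look-alikes from the thing itself.
- manip.search_frame(picture, label): "centre" ([column, row] in pixels, amid what is visible of it).
- manip.silhouettes(picture, label): "mask" (400x640 bool, what is visible of it) and "centre" ([column, row] in pixels, amid what is visible of it).
- manip.mark_of(picture, label): "centre" ([column, row] in pixels: a listed point, or the origin of a listed thing).
The state is a dict: "clock": time; "joint_pos": joint angles; "dq": joint speeds; "tau": joint torques, N m; "ee_pos": TCP position; "eef_rot": TCP orientation; "wrist_force": force on the tool from outside, world axes, zero at the start; "moment": the same for the moment, N m; "finger_gap": finger opening in m; "grip_force": force on a finger pad.
Only numpy, scipy, OpenCV 4.12 (cv2) and the standard library are available. Lean on these libraries where they do the work, as an engineer would, in place of code of your own. Each camera call takes 0.05 s, during which the arm holds its last target. There are 200 camera calls.

## Task

The inlay patches in the two drawer fronts have just been glued: lay the long caul, cork down, centred on and lined up with the long patch and the round caul centred on the round patch. Then set a block weight on the long caul near each end (either block at either end, standing wholly on it) and the round knobbed weight in the middle of the round caul, setting everything down gently and never letting a weight touch a drawer front itself. Leave the tape roll and tape measure where they are.

Things in the scene. Friction and masses are not known exactly. Their poses are not given: they have to be found in the camera images.
- panel_long: Fixed oak drawer front lying flat on the bench, 250 x 140 mm, 18 mm thick, with a dark-brown rectangular inlay patch, 150 x 26 mm, flush in its top face. Origin on the bench surface directly under the middle of the patch (top face at z = 18 mm); x along the patch's length, y across it. The panel's own middle is at x +10, y +8 mm, sides parallel to the axes. It lies to the robot's left or right
- panel_round: Fixed oak drawer front lying flat on the bench, 200 x 140 mm, 18 mm thick, with a dark-brown round inlay patch, 44 mm in diameter, flush in its top face. Origin on the bench surface directly under the middle of the patch (top face at z = 18 mm). The panel's own middle is at x -15, y +10 mm, its 200 mm side along x. It lies on the other side from the first
- long_caul: Long caul: loose beech bar with a 4 mm cork face below, 180 mm along its x, 60 mm along its y, 24 mm high, about 0.19 kg; origin at the centre of its underside, z up; grip it across the 60 mm width. Lies cork down beyond the small things
- round_caul: Round caul: loose beech disc with a 4 mm cork face below, 64 mm in diameter, 24 mm high, about 0.06 kg; origin at the centre of its underside, z up; lies cork down
- block_green: Green-painted block weight: steel, 50 x 50 mm base, 32 mm high, about 0.72 kg, with an upright grip lug in the middle of its top, 40 mm along x, 12 mm thick along y, reaching up from 32 to 61 mm; origin at the centre of its underside, z up; can be gripped by the lug
- block_red: Red-painted block weight, otherwise the same as the green one: 50 x 50 mm base, 32 mm high, about 0.72 kg, grip lug 40 mm along x, 12 mm thick along y, from 32 to 61 mm high; origin at the centre of its underside, z up; can be gripped by the lug
- knob_weight: Round black iron weight, 52 mm in diameter and 30 mm high, about 0.55 kg, with a cylindrical knob on top, 24 mm in diameter from 37 to 61 mm high, on a 16 mm neck; origin at the centre of its underside, z up; can be gripped by the knob
- tape_roll: Blue roll of tape lying flat among the small things, 68 mm outside diameter, 25 mm high, loose; origin at the centre of its underside. To be left alone
- tape_measure: Yellow pocket tape measure standing on edge among the small things, 62 mm along x, 36 mm along y, 56 mm high, loose; origin at the centre of its underside. To be left alone. All other tools lie further off, at the back and sides of the bench (x over 0.7 m or more than 0.48 m to a side)
Mind the look-alikes: they are no part of the job. Several things look just like the round_caul: the one meant starts farthest from the robot's base.

How it is judged:
At the end, for the whole second after the job is handed in: Long caul flat on its patch (12 mm along, 9 mm across, 0.12 rad), round caul flat on its patch (10 mm). A block on each side of the long caul's middle, 28 to 68 mm out and within 12 mm of its centre line; knobbed weight within 10 mm of the round caul's middle. All upright, at rest, released (horizontal distance between round_caul and panel_round below 0.01 m and z of round_caul in the frame of panel_round between 0.014 and 0.022 m and x of long_caul in the frame of panel_long between -0.012 and 0.012 m and y of long_caul in the frame of panel_long between -0.009 and 0.009 m and z of long_caul in the frame of panel_long between 0.014 and 0.022 m and angle between the x axis of long_caul and the x axis of panel_long, either way round below 0.12 rad and horizontal distance between knob_weight and round_caul below 0.01 m and z of knob_weight in the frame of round_caul between 0.02 and 0.028 m and y of block_green in the frame of long_caul between -0.012 and 0.012 m and z of block_green in the frame of long_caul between 0.02 and 0.028 m and y of block_red in the frame of long_caul between -0.012 and 0.012 m and z of block_red in the frame of long_caul between 0.02 and 0.028 m and ((x of block_green in the frame of long_caul between 0.028 and 0.068 m and x of block_red in the frame of long_caul between -0.068 and -0.028 m) or (x of block_red in the frame of long_caul between 0.028 and 0.068 m and x of block_green in the frame of long_caul between -0.068 and -0.028 m)) and angle between each of round_caul, long_caul, knob_weight, block_green, block_red's own z axis and vertical below 0.08 rad and linear speed of each of round_caul, long_caul, knob_weight, block_green, block_red below 0.01 m/s); the robot touches nothing.
It fails at once if an iron or steel weight touches a drawer front itself (contact force between any of knob_weight, block_green, block_red and panel_long above 0.5 N or contact force between any of knob_weight, block_green, block_red and panel_round above 0.5 N).
It fails at once if a caul or a weight is let fall or thrown instead of being set down (faster than 0.5 m/s while out of the fingers, as after a fall of some 13 mm) ((contact force between round_caul and the fingers below 0.2 N and linear speed of round_caul above 0.5 m/s) or (contact force between long_caul and the fingers below 0.2 N and linear speed of long_caul above 0.5 m/s) or (contact force between knob_weight and the fingers below 0.2 N and linear speed of knob_weight above 0.5 m/s) or (contact force between block_green and the fingers below 0.2 N and linear speed of block_green above 0.5 m/s) or (contact force between block_red and the fingers below 0.2 N and linear speed of block_red above 0.5 m/s)).
It fails at once if the tape roll or the tape measure is shoved more than 30 mm or knocked over (distance of any of tape_roll, tape_measure from where it was at the start of the episode above 0.03 m or angle between any of tape_roll, tape_measure's own z axis and vertical above 0.5 rad).
It also fails if it takes over 125 s, if anything falls off the work surface, if the arm or the gripper's body presses on something with over 40 N, if the wrist force passes 120 N, or if a joint passes its speed limit or range.

## Working session

There is one attempt and no reset: what is moved stays moved. The work goes in short steps, Python scripts to look and compute and a tool call to move; the robot and the scene stay as the last step left them, time stands still between calls to the robot, and variables do not carry over. Pictures are saved under pics/ and viewed, at most 14 in all, crops included, and the job is handed in when it is done.

Besides the shell and the picture viewer there is one more tool, called after "Emit:" as name([rows], argument=value, ...), one row to a line, values as JSON. apply_moves: Moves the arm, as the interface text tells. Its arguments: {"type":"object","properties":{"commands":{"type":"array"},"jaw":{"type":"number"}},"required":["commands"]}

```bash
mkdir -p pics; cat > h.py <<'E'
import numpy as np, cv2
from workcell import manip
from scipy.spatial.transform import Rotation as Ro
def ray(p,px,z):
    K,R,t=[np.asarray(p[k]) for k in("K","R","t")]
    d=R.T@np.linalg.solve(K,[px[0],px[1],1]); c=-R.T@t
    return (c+d*(z-c[2])/d[2])
def proj(p,X):
    q=np.asarray(p["K"])@(np.asarray(p["R"])@np.asarray(X)+p["t"]); return q[:2]/q[2]
def tri(ps,pxs):
    A=[];b=[]
    for p,px in zip(ps,pxs):
        c=-np.asarray(p["R"]).T@p["t"]; d=ray(p,px,0)-c; d/=np.linalg.norm(d)
        M=np.eye(3)-np.outer(d,d); A.append(M); b.append(M@c)
    return np.linalg.lstsq(np.vstack(A),np.hstack(b),rcond=None)[0]
def save(p,n): cv2.imwrite(f"pics/{n}.png",p["color"][:,:,::-1])
NAMES="panel_long panel_round long_caul round_caul block_green block_red knob_weight tape_roll tape_measure".split()
E
python3 - <<'E'
from h import *
print({k:np.round(v,3) for k,v in manip.get_obs().items()})
for n in("scene","top"):
    p=manip.camera(n); save(p,n+"0"); print(n,np.round(-p["R"].T@p["t"],3),np.round(p["R"],2).tolist(),p["K"][0][0])
    for l in NAMES:
        r=manip.mark_of(p,l)
        print(l,[(np.round(x["centre"]).tolist(),round(x["confidence"],2),np.round(ray(p,x["centre"],0)[:2],3).tolist()) for x in r])
E
```

```text
{'clock': np.float64(0.0), 'joint_pos': array([-1.189,  0.629,  0.038,  1.518, -0.027,  0.996, -0.02 ]), 'dq': array([-0.002, -0.   , -0.   ,  0.001, -0.001,  0.   , -0.001]), 'tau': array([-0.0000e+00, -5.4974e+01,  1.1440e+00, -1.8664e+01, -5.2000e-02,
        2.4000e-02,  0.0000e+00]), 'ee_pos': array([0.281, 0.586, 0.302]), 'eef_rot': array([-6.970e-01, -3.063e+00,  3.000e-03]), 'wrist_force': array([-0.129, -0.04 , -0.275]), 'moment': array([-0.038,  0.041,  0.015]), 'grip_force': np.float64(0.0), 'finger_gap': np.float64(0.094)}
scene [ 0.931 -0.67   1.021] [[0.85, 0.53, -0.02], [0.4, -0.67, -0.63], [-0.34, 0.52, -0.78]] 483.31783787846746
panel_long [([261.0, 310.0], 0.94, [0.529, -0.335])]
panel_round [([394.0, 142.0], 0.84, [0.544, 0.312])]
long_caul [([381.0, 241.0], 0.85, [0.676, -0.021]), ([263.0, 310.0], 0.72, [0.533, -0.331])]
round_caul [([321.0, 246.0], 0.82, [0.552, -0.114]), ([286.0, 181.0], 0.67, [0.355, 0.018]), ([253.0, 205.0], 0.62, [0.328, -0.098])]
block_green [([334.0, 163.0], 0.73, [0.434, 0.147])]
block_red [([343.0, 212.0], 0.63, [0.546, 0.009])]
knob_weig
[... 153 characters left out ...]
70.0, 184.0], 0.71, [0.562, 0.129])]
top [0.345 0.002 1.155] [[-0.01, -1.0, -0.01], [-0.99, 0.01, -0.13], [0.13, 0.01, -0.99]] 475.1398424288442
panel_long [([459.0, 175.0], 0.77, [0.527, -0.327])]
panel_round []
long_caul []
round_caul [([430.0, 268.0], 0.81, [0.302, -0.249]), ([313.0, 250.0], 0.78, [0.347, 0.031]), ([365.0, 260.0], 0.74, [0.323, -0.093]), ([377.0, 165.0], 0.73, [0.554, -0.126]), ([200.0, 172.0], 0.55, [0.539, 0.309])]
block_green [([459.0, 176.0], 0.69, [0.525, -0.327])]
block_red [([320.0, 167.0], 0.71, [0.55, 0.013])]
knob_weight [([320.0, 207.0], 0.63, [0.45, 0.013])]
tape_roll [([375.0, 213.0], 0.89, [0.435, -0.12])]
tape_measure [([273.0, 165.0], 0.8, [0.557, 0.131])]
```

View pics/scene0.png

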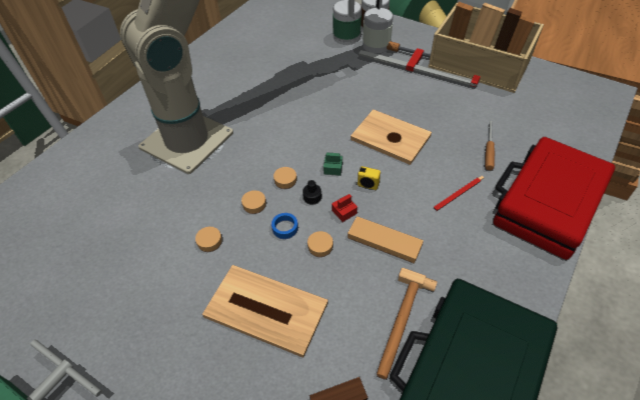

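View pics/top0.png

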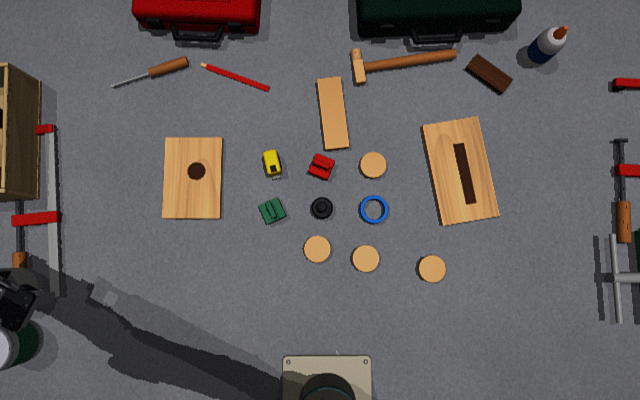

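The look-alike discs show at scene (285,177), (254,202), (209,238) and (320,243), which are top (317,249), (366,258), (432,268) and (373,165). The one farthest from the base is scene (320,243) / top (373,165), at about (0.55, -0.12). The long patch is on the right (top 465,173) and the round patch on the left (top 197,171). Next I'll fit poses to the silhouettes in both views.

```bash
cat > fit.py <<'E'
from h import *
from scipy.optimize import minimize
def box(lx,ly,z0,z1): return np.array([[sx*lx/2,sy*ly/2,z] for sx in(-1,1) for sy in(-1,1) for z in(z0,z1)])
def cyl(d,z0,z1): 
    a=np.linspace(0,2*np.pi,40,endpoint=False); return np.array([[d/2*np.cos(t),d/2*np.sin(t),z] for t in a for z in(z0,z1)])
blk=[box(.05,.05,0,.032),box(.04,.012,.032,.061)]
MOD=dict(long_caul=[box(.18,.06,0,.024)],round_caul=[cyl(.064,0,.024)],block_green=blk,block_red=blk,
 knob_weight=[cyl(.052,0,.03),cyl(.024,.037,.061),cyl(.016,.03,.037)],tape_roll=[cyl(.068,0,.025)],tape_measure=[box(.062,.036,0,.056)],
 panel_long=[box(.15,.026,0,0)],panel_round=[cyl(.044,0,0)])
def render(p,name,q,S=4):
    R=Ro.from_euler("z",q[2]).as_matrix(); im=np.zeros((400*S//2,640*S//2),np.uint8); s=S//2
    for P in MOD[name]:
        uv=np.array([proj(p,R@v+[q[0],q[1],q[3]]) for v in P])
        h=cv2.convexHull(((uv+.5)*s*16).astype(np.int32)); cv2.fillConvexPoly(im,h,255,cv2.LINE_AA,4)
    return cv2.resize(im,(640,400),interpolation=cv2.INTER_AREA)/255.
def mask(p,name,near=None):
    r=manip.silhouettes(p,name)
    if near is not None: r=[x for x in r if np.hypot(*(np.array(x["centre"])-near))<22] 
    if not r: return None
    m=r[0]["mask"].astype(np.uint8)
    return m
def dark(p,name,q):   # patch pixels
    c=proj(p,[q[0],q[1],.018]); v=p["color"].max(2)
    yy,xx=np.mgrid[:400,:640]; m=((v<105)&(np.hypot(xx-c[0],yy-c[1])<45)).astype(np.uint8)
    n,l=cv2.connectedComponents(m); k=l[int(c[1]),int(c[0])]; return (l==k).astype(np.uint8) if k else None
def fit(ps,name,q0,freez=True):
    ms=[]
    for p in ps:
        m=dark(p,name,q0) if name.startswith("panel") else mask(p,name,proj(p,[q0[0],q0[1],.02]))
        if m is not None and m.sum()>30: ms.append((p,m))
    def c(q,fz=None):
        q=[*q[:3],q[3] if len(q)>3 else q0[3]]
        return sum(np.abs(render(p,name,q)-m).sum()/m.sum() for p,m in ms)/len(ms)
    best=None
    yaws=[q0[2]] if name in("round_caul","knob_weight","tape_roll","panel_round") else q0[2]+np.arange(-2,3)*.3
    for y in yaws:
        x0=[q0[0],q0[1],y]+([q0[3]] if freez else [])
        sim=np.array([x0]+[np.array(x0)+d for d in np.diag([.01,.01,.15,.01][:len(x0)])])
        r=minimize(c,x0,method="Nelder-Mead",options=dict(initial_simplex=sim,maxiter=120,xatol=2e-4,fatol=1e-4))
        if best is None or r.fun<best.fun: best=r
    return best.x,best.fun,len(ms)
E
cat > m1.py <<'E'
from fit import *
ps=[manip.camera("scene"),manip.camera("top")]
Q=dict(panel_long=[.53,-.33,.15,.018],panel_round=[.544,.312,0,.018],long_caul=[.676,-.025,.1,0],round_caul=[.553,-.12,0,0],
block_green=[.437,.14,.4,0],block_red=[.548,.011,.4,0],knob_weight=[.448,.012,0,0],tape_roll=[.438,-.115,0,0],tape_measure=[.558,.13,.1,0])
o=[p["color"][:,:,::-1].copy() for p in ps]
for n,q in Q.items():
    a=fit(ps,n,q); b=fit(ps,n,q,False)
    print(n,np.round(a[0],4),round(a[1],3),a[2],"| z fixed",np.round(b[0],4),round(b[1],3))
    for p,im in zip(ps,o):
        m=(render(p,n,[*b[0][:3],q[3]])>.5).astype(np.uint8)
        cv2.drawContours(im,cv2.findContours(m,0,1)[0],-1,(255,0,255),1)
a=cv2.resize(o[0][120:370,190:440],None,fx=1.6,fy=1.6); b=cv2.resize(o[1][60:240,150:510],None,fx=1.1,fy=1.1)
w=np.zeros((600,400,3),np.uint8); w[:400]=a; w[400:400+b.shape[0],:396]=b
cv2.imwrite("pics/fit1.png",w)
E
python3 m1.py
```

```text
panel_long [ 0.5294 -0.3355  0.1723  0.0153] 0.119 2 | z fixed [ 0.5301 -0.3354  0.1667] 0.137
panel_round [0.54   0.3165 0.1266 0.0156] 0.208 2 | z fixed [0.5403 0.3153 0.0736] 0.212
long_caul [ 0.682  -0.0175  0.108  -0.0038] 0.074 2 | z fixed [ 0.6815 -0.0183  0.1091] 0.081
round_caul [ 0.5498 -0.114   0.1462 -0.0048] 0.165 2 | z fixed [ 0.5496 -0.1139  0.0709] 0.169
block_green [ 4.404e-01  1.289e-01  4.379e-01 -4.000e-04] 0.098 2 | z fixed [0.4404 0.1287 0.4412] 0.098
block_red [ 0.5473  0.0107  1.1747 -0.0022] 0.126 2 | z fixed [0.5473 0.0103 1.1886] 0.13
knob_weight [ 0.4467  0.0101  0.0603 -0.0042] 0.177 2 | z fixed [0.4463 0.0098 0.1133] 0.182
tape_roll [ 0.443  -0.1138  0.0356 -0.0028] 0.818 2 | z fixed [ 0.4434 -0.1142 -0.0279] 0.825
tape_measure [ 0.5528  0.1276  0.3023 -0.0071] 0.186 2 | z fixed [0.5527 0.1267 0.3022] 0.198
```

View pics/fit1.png

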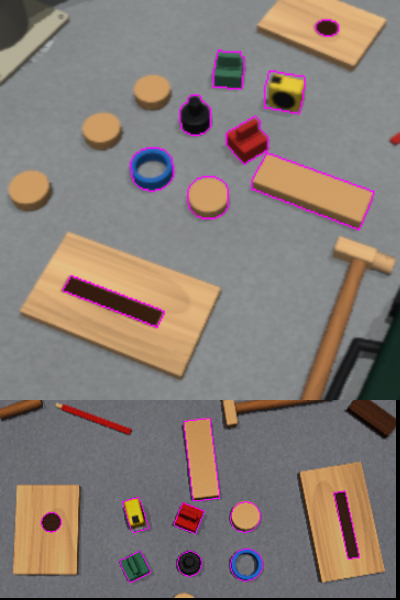

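```bash
cat > plan.py <<'E'
import sys
from h import *
# args: x,y,z,closing_deg  (TCP targets, world)
o=manip.get_obs(); p0=o["ee_pos"]; R0=Ro.from_rotvec(o["eef_rot"])
y=R0.as_matrix()[:,1]; print("t",round(float(o["clock"]),2),"pos",np.round(p0,4),"closing",round(np.degrees(np.arctan2(y[1],y[0])),1),"gap",round(float(o["finger_gap"]),4),"F",np.round(o["wrist_force"],1),"q",np.round(o["joint_pos"],2))
for a in sys.argv[1:]:
    X=np.array([float(v) for v in a.split(",")]); c=np.radians(X[3])
    yt=np.array([np.cos(c),np.sin(c),0]); zt=np.array([0,0,-1.]); R=Ro.from_matrix(np.c_[np.cross(yt,zt),yt,zt])
    d=R0.inv().apply(X[:3]-p0)*100; w=(R0.inv()*R).as_rotvec()
    print([round(float(v),2) for v in d]+[round(float(v),3) for v in w],"rows~",int(np.ceil(max(np.linalg.norm(d)/4.17,np.degrees(np.linalg.norm(w))/7.16))))
E
python3 plan.py .6815,-.0183,.25,-83.8
python3 - <<'E'
from h import *
p=manip.camera("top"); c=p["color"][:,:,::-1]
a=cv2.resize(c[60:240,240:420],(540,540),interpolation=cv2.INTER_CUBIC); cv2.imwrite("pics/crop1.png",a)
E
```

```text
t 2.5 pos [0.2814 0.5859 0.3027] closing 64.3 gap 0.0937 F [0.3 0.3 0.7] q [-1.19  0.63  0.04  1.52 -0.03  1.   -0.02]
[-62.23, -37.14, 5.27, -0.0, 0.0, 2.586] rows~ 21
```

View pics/crop1.png

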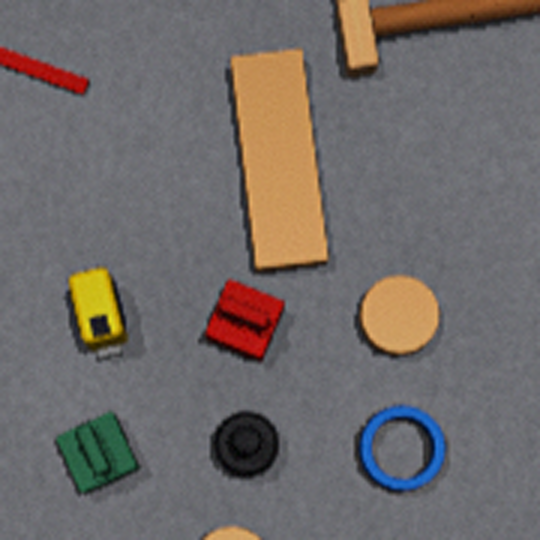

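The crop shows the wanted disc at crop (400,315), the long caul at (280,160), and the lugs as fitted: green along image-vertical, red along image-horizontal. The arm goes to the long caul first.

Emit:
apply_moves([
  [-62.2,-37.1,5.3,0,0,2.586],
  [-62.2,-37.1,5.3,0,0,2.586],
  [-62.2,-37.1,5.3,0,0,2.586],
  [-62.2,-37.1,5.3,0,0,2.586],
  [-62.2,-37.1,5.3,0,0,2.586],
  [-62.2,-37.1,5.3,0,0,2.586],
  [-62.2,-37.1,5.3,0,0,2.586],
  [-62.2,-37.1,5.3,0,0,2.586],
  [-62.2,-37.1,5.3,0,0,2.586],
  [-62.2,-37.1,5.3,0,0,2.586],
  [-62.2,-37.1,5.3,0,0,2.586],
  [-62.2,-37.1,5.3,0,0,2.586],
], jaw=9.4)

```text
clock: 3.55
ee_pos: [0.5577, 0.1686, 0.2663]
eef_rot: [-2.603, -1.758, -0.001]
wrist_force: [-0.4, 0.7, -0.1]
finger_gap: 0.0942
grip_force: 0.0
```

```bash
python3 plan.py .6815,-.0183,.25,-83.8 .6815,-.0183,.16,-83.8
```

```text
t 3.55 pos [0.5577 0.1686 0.2663] closing -21.9 gap 0.0942 F [-0.4  0.7 -0.1] q [-0.62  0.61  0.43  1.76 -0.33  0.84 -0.41]
[-12.72, 18.46, 1.63, -0.0, -0.001, 1.08] rows~ 9
[-12.73, 18.46, 10.63, -0.0, -0.001, 1.08] rows~ 9
```

Emit:
apply_moves([
  [-12.7,18.5,1.6,0,0,1.08],
  [-12.7,18.5,1.6,0,0,1.08],
  [-12.7,18.5,1.6,0,0,1.08],
  [-12.7,18.5,1.6,0,0,1.08],
  [-12.7,18.5,1.6,0,0,1.08],
  [-12.7,18.5,1.6,0,0,1.08],
  [-12.7,18.5,1.6,0,0,1.08],
  [-12.7,18.5,1.6,0,0,1.08],
  [-12.7,18.5,1.6,0,0,1.08],
  [-12.7,18.5,1.6,0,0,1.08],
])

```text
clock: 4.38
ee_pos: [0.6821, -0.0158, 0.2497]
eef_rot: [3.136, 0.176, -0.001]
wrist_force: [1.0, 0.1, -0.1]
finger_gap: 0.094
grip_force: 0.0
```

```bash
python3 plan.py .6815,-.0183,.15,-83.8 .6815,-.0183,.102,-83.8
```

```text
t 4.38 pos [ 0.6821 -0.0158  0.2497] closing -83.6 gap 0.094 F [ 1.   0.1 -0.1] q [-0.38  0.83  0.69  1.48 -0.58  1.04 -1.01]
[-0.09, 0.23, 9.97, 0.0, 0.001, 0.004] rows~ 3
[-0.08, 0.23, 14.77, 0.0, 0.001, 0.004] rows~ 4
```

Emit:
apply_moves([
  [-0.1,0.2,4,0,0,0],
  [-0.1,0.2,8,0,0,0],
  [-0.1,0.2,11,0,0,0],
  [-0.1,0.2,13,0,0,0],
  [-0.1,0.2,14,0,0,0],
  [-0.1,0.2,14.5,0,0,0],
  [-0.1,0.2,14.7,0,0,0],
  [-0.1,0.2,14.7,0,0,0],
])

```text
clock: 5.05
ee_pos: [0.682, -0.0182, 0.1041]
eef_rot: [3.136, 0.18, 0.003]
wrist_force: [-0.3, -0.3, -0.5]
finger_gap: 0.0942
grip_force: 0.0
```

Emit:
apply_moves([
  [0,0,0,0,0,0],
  [0,0,0,0,0,0],
  [0,0,0,0,0,0],
  [0,0,0,0,0,0],
  [0,0,0,0,0,0],
  [0,0,0,0,0,0],
  [0,0,0,0,0,0],
  [0,0,0,0,0,0],
], jaw=5)

```text
clock: 5.72
ee_pos: [0.6815, -0.0183, 0.1036]
eef_rot: [3.136, 0.179, 0.001]
wrist_force: [-0.3, -0.3, 3.0]
finger_gap: 0.0594
grip_force: 30.0
```

```bash
python3 plan.py .6815,-.0183,.22,-83.8 .5301,-.3354,.22,-80.4
```

```text
t 5.72 pos [ 0.6815 -0.0183  0.1036] closing -83.5 gap 0.0594 F [-0.3 -0.3  3. ] q [-0.32  0.99  0.58  1.56 -0.7   0.8  -0.91]
[0.0, 0.0, -11.64, 0.0, -0.001, 0.006] rows~ 3
[-18.64, 29.79, -11.64, 0.0, -0.001, -0.054] rows~ 9
```

Emit:
apply_moves([
  [0,0,-2,0,0,0],
  [0,0,-6,0,0,0],
  [0,0,-10,0,0,0],
  [-2,3,-11.6,0,0,0],
  [-4,6.5,-11.6,0,0,0],
  [-6,10,-11.6,0,0,-0.02],
  [-8,13,-11.6,0,0,-0.03],
  [-10,16,-11.6,0,0,-0.04],
  [-12,19,-11.6,0,0,-0.05],
  [-14,22.4,-11.6,0,0,-0.05],
  [-16,25.6,-11.6,0,0,-0.05],
  [-17.5,28,-11.6,0,0,-0.05],
])

```text
clock: 6.72
ee_pos: [0.5368, -0.3192, 0.219]
eef_rot: [3.131, 0.252, -0.002]
wrist_force: [-0.0, -0.5, -0.8]
finger_gap: 0.0594
grip_force: 30.0
```

```bash
python3 plan.py .5301,-.3354,.20,-80.4; python3 - <<'E'
from fit import *
ps=[manip.camera("scene"),manip.camera("top")]
o=manip.get_obs(); x,y,z=o["ee_pos"]
for n,q in dict(panel_long=[.53,-.33,.16,.018]).items(): print(n,fit(ps,n,q,False))
E
```

```text
t 6.72 pos [ 0.5368 -0.3192  0.219 ] closing -80.8 gap 0.0594 F [-0.  -0.5 -0.8] q [ 0.13  0.77  0.62  1.68 -0.55  0.87 -0.43]
[-0.91, 1.49, 1.9, 0.001, 0.002, -0.007] rows~ 1
panel_long (array([ 0.52815048, -0.33383041,  0.15328361]), np.float64(0.685497691691794), 1)
```

Emit:
apply_moves([
  [-0.9,1.5,2,0,0,0],
  [-0.9,1.5,5,0,0,0],
  [-0.9,1.5,7,0,0,0],
  [-0.9,1.5,8,0,0,0],
  [-0.9,1.5,8,0,0,0],
])

```text
clock: 7.23
ee_pos: [0.532, -0.3305, 0.1364]
eef_rot: [-3.127, -0.258, 0.006]
wrist_force: [0.7, -0.4, -2.1]
finger_gap: 0.0596
grip_force: 30.0
```

```bash
python3 plan.py .5301,-.3354,.1226,-80.4
```

```text
t 7.23 pos [ 0.532  -0.3305  0.1364] closing -80.6 gap 0.0596 F [ 0.7 -0.4 -2.1] q [ 0.2   0.88  0.53  1.72 -0.63  0.73 -0.34]
[-0.26, 0.46, 1.38, -0.004, 0.004, -0.003] rows~ 1
```

Emit:
apply_moves([
  [-0.3,0.5,0.3,0,0,0],
  [-0.3,0.5,0.6,0,0,0],
  [-0.3,0.5,0.6,0,0,0],
  [-0.3,0.5,0.6,0,0,0],
])

```text
clock: 7.57
ee_pos: [0.531, -0.3381, 0.134]
eef_rot: [3.13, 0.257, 0.002]
wrist_force: [-0.1, 0.5, -2.5]
finger_gap: 0.0598
grip_force: 30.0
```

```bash
python3 plan.py .5301,-.3354,.1226,-80.4
```

```text
t 7.57 pos [ 0.531  -0.3381  0.134 ] closing -80.6 gap 0.0598 F [-0.1  0.5 -2.5] q [ 0.21  0.88  0.53  1.72 -0.63  0.72 -0.33]
[-0.05, -0.28, 1.14, 0.001, -0.001, -0.004] rows~ 1
```

Emit:
apply_moves([
  [0,-0.3,0.3,0,0,0],
  [0,-0.3,0.5,0,0,0],
  [0,-0.3,0.6,0,0,0],
  [0,-0.3,0.6,0,0,0],
  [0,-0.3,0.6,0,0,0],
  [0,-0.3,0.6,0,0,0],
])

```text
clock: 8.07
ee_pos: [0.5302, -0.3349, 0.1272]
eef_rot: [3.131, 0.257, 0.0]
wrist_force: [0.2, 0.2, -1.9]
finger_gap: 0.06
grip_force: 30.0
```

```bash
python3 plan.py .5301,-.3354,.1226,-80.4
```

```text
t 8.07 pos [ 0.5302 -0.3349  0.1272] closing -80.6 gap 0.06 F [ 0.2  0.2 -1.9] q [ 0.21  0.89  0.52  1.72 -0.64  0.71 -0.33]
[-0.02, 0.05, 0.46, 0.0, -0.0, -0.004] rows~ 1
```

Emit:
apply_moves([
  [0,0,0.2,0,0,0],
  [0,0,0.35,0,0,0],
  [0,0,0.45,0,0,0],
  [0,0,0.55,0,0,0],
  [0,0,0.55,0,0,0],
  [0,0,0.55,0,0,0],
])

```text
clock: 8.57
ee_pos: [0.5301, -0.3349, 0.1216]
eef_rot: [3.131, 0.257, -0.0]
wrist_force: [-0.6, 0.6, -2.6]
finger_gap: 0.0599
grip_force: 30.0
```

Emit:
apply_moves([
  [0,0,0.1,0,0,0],
  [0,0,0.1,0,0,0],
  [0,0,0.1,0,0,0],
  [0,0,0.1,0,0,0],
])

```text
clock: 8.9
ee_pos: [0.5301, -0.3349, 0.1215]
eef_rot: [-3.131, -0.257, -0.001]
wrist_force: [-1.3, 0.3, 3.3]
finger_gap: 0.0599
grip_force: 30.0
```

Contact made. I'll open slowly, then lift straight up.

Emit:
apply_moves([
  [0,0,0,0,0,0],
  [0,0,0,0,0,0],
  [0,0,0,0,0,0],
  [0,0,0,0,0,0],
  [0,0,0,0,0,0],
  [0,0,0,0,0,0],
  [0,0,-1,0,0,0],
  [0,0,-3,0,0,0],
  [0,0,-6,0,0,0],
  [0,0,-9,0,0,0],
  [0,0,-11,0,0,0],
], jaw=8)

```text
clock: 9.82
ee_pos: [0.5305, -0.3357, 0.234]
eef_rot: [3.129, 0.256, 0.003]
wrist_force: [1.2, -0.2, -0.6]
finger_gap: 0.0801
grip_force: 0.0
```

```bash
python3 plan.py .5497,-.1139,.22,-50 .5497,-.1139,.13,-50
```

```text
t 9.82 pos [ 0.5305 -0.3357  0.234 ] closing -80.6 gap 0.0801 F [ 1.2 -0.2 -0.6] q [ 0.16  0.76  0.63  1.66 -0.54  0.9  -0.41]
[5.49, -21.57, 1.36, 0.003, -0.001, -0.535] rows~ 6
[5.48, -21.6, 10.36, 0.003, -0.001, -0.535] rows~ 6
```

Emit:
apply_moves([
  [1,-3.6,0,0,0,-0.1],
  [2,-7.5,0,0,0,-0.2],
  [3,-11.5,0,0,0,-0.3],
  [4,-15.5,1,0,0,-0.4],
  [5,-19.5,1.4,0,0,-0.5],
  [5.5,-21.6,3,0,0,-0.535],
  [5.5,-21.6,6,0,0,-0.535],
  [5.5,-21.6,8,0,0,-0.535],
  [5.5,-21.6,9,0,0,-0.535],
  [5.5,-21.6,9,0,0,-0.535],
  [5.5,-21.6,9,0,0,-0.535],
  [5.5,-21.6,9,0,0,-0.535],
])

```text
clock: 10.82
ee_pos: [0.5499, -0.1137, 0.1419]
eef_rot: [2.951, 1.073, 0.003]
wrist_force: [0.1, -0.2, -0.3]
finger_gap: 0.0802
grip_force: 0.0
```

```bash
python3 plan.py .5497,-.1139,.102,-50
python3 - <<'E'
from fit import *
ps=[manip.camera("scene"),manip.camera("top")]
q=fit(ps,"long_caul",[.53,-.335,.167,.018],False); print(q)
for p in ps: print([ (np.round(x["centre"]),round(x["confidence"],2)) for x in manip.silhouettes(p,"round_caul")], proj(p,[.55,-.114,.02]))
E
```

```text
t 10.82 pos [ 0.5499 -0.1137  0.1419] closing -50.0 gap 0.0802 F [ 0.1 -0.2 -0.3] q [-0.1   0.77  0.41  1.91 -0.53  0.57 -0.22]
[-0.03, -0.01, 3.99, 0.002, -0.001, -0.0] rows~ 1
(array([ 0.52916793, -0.33400781,  0.15746529]), np.float64(0.10441738974246714), 2)
[(array([206., 239.]), 0.94), (array([252., 202.]), 0.9), (array([315., 248.]), 0.69), (array([286., 175.]), 0.62)] [319.47674444 240.96976675]
[(array([428., 269.]), 0.88), (array([466., 171.]), 0.7), (array([370., 261.]), 0.69)] [372.62692329 165.13402686]
```

Long caul is within about 2 mm of its patch. Next, the round caul.

Emit:
apply_moves([
  [0,0,1.5,0,0,0],
  [0,0,3,0,0,0],
  [0,0,3.6,0,0,0],
  [0,0,3.9,0,0,0],
  [0,0,3.9,0,0,0],
  [0,0,3.9,0,0,0],
])

```text
clock: 11.62
ee_pos: [0.5494, -0.113, 0.102]
eef_rot: [2.952, 1.075, 0.0]
wrist_force: [0.4, 0.5, 0.0]
finger_gap: 0.0801
grip_force: 0.0
```

Emit:
apply_moves([
  [0,0,0,0,0,0],
  [0,0,0,0,0,0],
  [0,0,0,0,0,0],
  [0,0,0,0,0,0],
  [0,0,0,0,0,0],
  [0,0,0,0,0,0],
  [0,0,0,0,0,0],
], jaw=5)

```text
clock: 12.2
ee_pos: [0.5497, -0.113, 0.1022]
eef_rot: [2.951, 1.075, 0.002]
wrist_force: [0.6, -0.8, 4.5]
finger_gap: 0.0631
grip_force: 30.0
```

```bash
python3 plan.py .5497,-.1139,.25,-50 .5403,.3153,.25,-40
```

```text
t 12.2 pos [ 0.5497 -0.113   0.1022] closing -50.0 gap 0.0631 F [ 0.6 -0.8  4.5] q [-0.07  0.83  0.35  1.92 -0.57  0.49 -0.18]
[-0.05, 0.08, -14.78, 0.001, -0.001, 0.001] rows~ 4
[26.84, -33.38, -14.79, 0.001, -0.001, -0.174] rows~ 11
```

Emit:
apply_moves([
  [0,0,-3,0,0,0],
  [0,0,-7,0,0,0],
  [0,0,-11,0,0,0],
  [1,-1,-14.5,0,0,0],
  [3.4,-4.2,-14.8,0,0,0],
  [5.9,-7.4,-14.8,0,0,-0.05],
  [8.4,-10.5,-14.8,0,0,-0.1],
  [10.9,-13.6,-14.8,0,0,-0.15],
  [13.4,-16.8,-14.8,0,0,-0.17],
  [16,-20,-14.8,0,0,-0.17],
  [18.5,-23.1,-14.8,0,0,-0.17],
  [21,-26.2,-14.8,0,0,-0.17],
])

```text
clock: 13.2
ee_pos: [0.5404, 0.2251, 0.2493]
eef_rot: [-2.849, -1.323, 0.002]
wrist_force: [1.9, -0.6, -0.7]
finger_gap: 0.0635
grip_force: 30.0
```

```bash
python3 plan.py .5403,.3153,.22,-40 .5403,.3153,.14,-40
```

```text
t 13.2 pos [0.5404 0.2251 0.2493] closing -40.2 gap 0.0635 F [ 1.9 -0.6 -0.7] q [-0.77  0.65  0.52  1.77 -0.42  0.83 -0.75]
[6.89, -5.83, 2.93, -0.001, 0.001, -0.003] rows~ 3
[6.89, -5.82, 10.93, -0.001, 0.001, -0.003] rows~ 4
```

Emit:
apply_moves([
  [2.5,-2.2,1,0,0,0],
  [5,-4.2,2,0,0,0],
  [6.9,-5.8,4,0,0,0],
  [6.9,-5.8,7,0,0,0],
  [6.9,-5.8,9,0,0,0],
  [6.9,-5.8,10.5,0,0,0],
  [6.9,-5.8,11,0,0,0],
  [6.9,-5.8,11,0,0,0],
  [6.9,-5.8,11,0,0,0],
  [6.9,-5.8,11,0,0,0],
])

```text
clock: 14.03
ee_pos: [0.5424, 0.3131, 0.1408]
eef_rot: [-2.85, -1.322, -0.003]
wrist_force: [0.3, -0.4, -0.1]
finger_gap: 0.0632
grip_force: 30.0
```

```bash
python3 plan.py .5403,.3153,.1202,-40
```

```text
t 14.03 pos [0.5424 0.3131 0.1408] closing -40.2 gap 0.0632 F [ 0.3 -0.4 -0.1] q [-0.83  0.84  0.44  1.72 -0.52  0.69 -0.81]
[0.02, -0.3, 2.06, 0.001, -0.002, -0.004] rows~ 1
```

Emit:
apply_moves([
  [0,-0.3,0.6,0,0,0],
  [0,-0.3,1.2,0,0,0],
  [0,-0.3,1.5,0,0,0],
  [0,-0.3,1.7,0,0,0],
  [0,-0.3,1.85,0,0,0],
  [0,-0.3,2.0,0,0,0],
  [0,-0.3,2.1,0,0,0],
  [0,-0.3,2.1,0,0,0],
  [0,-0.3,2.1,0,0,0],
])

```text
clock: 14.78
ee_pos: [0.5395, 0.3148, 0.1203]
eef_rot: [-2.849, -1.322, -0.0]
wrist_force: [-4.1, -0.9, 11.0]
finger_gap: 0.0637
grip_force: 30.0
```

Emit:
apply_moves([
  [0,0,-0.05,0,0,0],
  [0,0,-0.05,0,0,0],
  [0,0,-0.05,0,0,0],
  [0,0,-0.05,0,0,0],
  [0,0,-0.05,0,0,0],
  [0,0,-0.05,0,0,0],
  [0,0,-1,0,0,0],
  [0,0,-3,0,0,0],
  [0,0,-6,0,0,0],
  [0,0,-9,0,0,0],
  [0,0,-12,0,0,0],
  [0,0,-12,0,0,0],
], jaw=8)

```text
clock: 15.78
ee_pos: [0.5425, 0.3157, 0.2453]
eef_rot: [-2.85, -1.321, -0.017]
wrist_force: [1.1, -0.7, 0.5]
finger_gap: 0.08
grip_force: 0.0
```

```bash
python3 plan.py .4464,.0098,.24,-20 .4464,.0098,.17,-20
```

```text
t 15.78 pos [0.5425 0.3157 0.2453] closing -40.3 gap 0.08 F [ 1.1 -0.7  0.5] q [-0.88  0.71  0.53  1.66 -0.44  0.88 -0.88]
[-29.56, 12.42, 0.28, 0.006, -0.009, -0.353] rows~ 8
[-29.63, 12.4, 7.28, 0.006, -0.009, -0.353] rows~ 8
```

Emit:
apply_moves([
  [-3.6,1.5,0,0,0,-0.1],
  [-7.4,3.1,0,0,0,-0.2],
  [-11.2,4.7,0,0,0,-0.3],
  [-15,6.3,0,0,0,-0.35],
  [-18.8,7.9,0,0,0,-0.35],
  [-22.6,9.5,0,0,0,-0.35],
  [-26.4,11.1,0,0,0,-0.35],
  [-29.6,12.4,1,0,0,-0.35],
  [-29.6,12.4,4,0,0,-0.35],
  [-29.6,12.4,6,0,0,-0.35],
  [-29.6,12.4,6,0,0,-0.35],
  [-29.6,12.4,6,0,0,-0.35],
], jaw=4.5)

```text
clock: 16.78
ee_pos: [0.4427, 0.0087, 0.1785]
eef_rot: [-2.576, -1.797, 0.002]
wrist_force: [0.2, -0.6, -0.4]
finger_gap: 0.0448
grip_force: 0.0
```

```bash
python3 plan.py .4464,.0098,.137,-20
python3 - <<'E'
from fit import *
ps=[manip.camera("scene"),manip.camera("top")]
for p in ps:
    print(fit([p],"round_caul",[.54,.315,0,.018],False), [np.round(ray(p,x["centre"],.018)[:2],4) for x in manip.mark_of(p,"round_caul")])
print(fit(ps,"round_caul",[.54,.315,0,.018],False))
save(ps[0],"s2")
E
```

```text
t 16.78 pos [0.4427 0.0087 0.1785] closing -20.2 gap 0.0448 F [ 0.2 -0.6 -0.4] q [-0.29  0.58  0.3   2.2  -0.41  0.42 -0.01]
[0.24, 0.32, 4.15, -0.002, 0.001, -0.004] rows~ 2
(array([0.53527274, 0.31502641, 0.01060072]), np.float64(0.11482184271558085), 1) [array([ 0.3091, -0.2576]), array([0.5387, 0.3169]), array([0.3529, 0.0104]), array([ 0.335 , -0.1036])]
(array([ 0.54015859,  0.31649482, -0.01953579]), np.float64(0.10520576739908695), 1) [array([ 0.3214, -0.0899]), array([0.5407, 0.3084]), array([ 0.3066, -0.2447])]
(array([0.53783716, 0.3156584 , 0.06157037]), np.float64(0.13536926144532485), 2)
```

Emit:
apply_moves([
  [0.3,0.3,1,0,0,0],
  [0.3,0.3,2.2,0,0,0],
  [0.3,0.3,3.2,0,0,0],
  [0.3,0.3,3.8,0,0,0],
  [0.3,0.3,4.1,0,0,0],
  [0.3,0.3,4.1,0,0,0],
  [0.3,0.3,4.1,0,0,0],
  [0.3,0.3,4.1,0,0,0],
])

```text
clock: 17.85
ee_pos: [0.4471, 0.0107, 0.1379]
eef_rot: [2.576, 1.798, 0.001]
wrist_force: [0.0, -0.0, 0.5]
finger_gap: 0.0451
grip_force: 0.0
```

Emit:
apply_moves([
  [0,0,0,0,0,0],
  [0,0,0,0,0,0],
  [0,0,0,0,0,0],
  [0,0,0,0,0,0],
  [0,0,0,0,0,0],
  [0,0,0,0,0,0],
  [0,0,0,0,0,0],
  [0,0,0,0,0,0],
], jaw=0.8)

```text
clock: 18.52
ee_pos: [0.4476, 0.0105, 0.1379]
eef_rot: [2.575, 1.797, 0.002]
wrist_force: [1.9, -1.0, 2.0]
finger_gap: 0.0234
grip_force: 30.0
```

```bash
python3 plan.py .4464,.0098,.27,-20 .539,.3155,.27,-20
```

```text
t 18.52 pos [0.4476 0.0105 0.1379] closing -20.2 gap 0.0234 F [ 1.9 -1.   2. ] q [-0.24  0.66  0.22  2.21 -0.46  0.31  0.03]
[-0.1, -0.06, -13.21, 0.002, -0.0, -0.003] rows~ 4
[31.78, -1.91, -13.2, 0.002, -0.0, -0.003] rows~ 9
```

Emit:
apply_moves([
  [0,0,-2,0,0,0],
  [0,0,-5,0,0,0],
  [0,0,-9,0,0,0],
  [0,0,-12,0,0,0],
  [2,-0.1,-13.2,0,0,0],
  [5,-0.3,-13.2,0,0,0],
  [8.5,-0.5,-13.2,0,0,0],
  [12.5,-0.8,-13.2,0,0,0],
  [16.5,-1,-13.2,0,0,0],
  [20.5,-1.2,-13.2,0,0,0],
  [24.5,-1.5,-13.2,0,0,0],
  [28,-1.7,-13.2,0,0,0],
])

```text
clock: 19.52
ee_pos: [0.5256, 0.2823, 0.2679]
eef_rot: [-2.573, -1.8, 0.007]
wrist_force: [0.6, -0.2, -4.9]
finger_gap: 0.0232
grip_force: 30.0
```

```bash
python3 plan.py .539,.3155,.27,-20
```

```text
t 19.52 pos [0.5256 0.2823 0.2679] closing -20.1 gap 0.0232 F [ 0.6 -0.2 -4.9] q [-0.81  0.63  0.44  1.71 -0.34  0.88 -0.57]
[3.58, 0.12, -0.22, -0.004, 0.002, -0.001] rows~ 1
```

Emit:
apply_moves([
  [2,0.1,0,0,0,0],
  [3.5,0.1,1,0,0,0],
  [3.5,0.1,3,0,0,0],
  [3.5,0.1,5,0,0,0],
  [3.5,0.1,6.5,0,0,0],
  [3.5,0.1,7,0,0,0],
  [3.5,0.1,7,0,0,0],
  [3.5,0.1,7,0,0,0],
  [3.5,0.1,7,0,0,0],
  [3.5,0.1,7,0,0,0],
])

```text
clock: 20.35
ee_pos: [0.5409, 0.312, 0.2007]
eef_rot: [-2.576, -1.798, -0.003]
wrist_force: [-0.7, -0.6, -5.3]
finger_gap: 0.0234
grip_force: 30.0
```

```bash
python3 plan.py .539,.3155,.1804,-20
python3 - <<'E'
from fit import *
save(manip.camera("scene"),"k1")
import cv2
a=cv2.imread("pics/k1.png")[50:200,320:470]; cv2.imwrite("pics/k1c.png",cv2.resize(a,None,fx=3,fy=3))
E
```

```text
t 20.35 pos [0.5409 0.312  0.2007] closing -20.2 gap 0.0234 F [-0.7 -0.6 -5.3] q [-0.81  0.75  0.4   1.69 -0.39  0.78 -0.57]
[0.26, -0.3, 2.03, 0.001, -0.001, -0.003] rows~ 1
```

View pics/k1c.png

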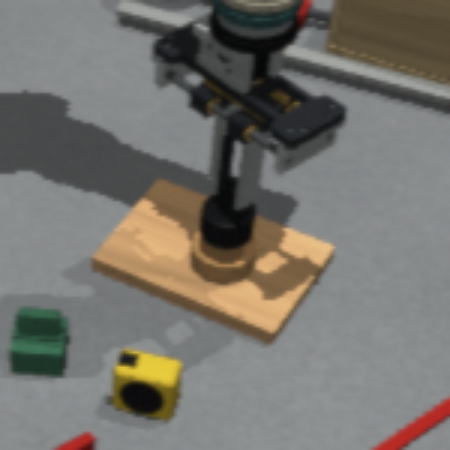

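The knobbed weight hangs upright about 20 mm above the round caul, at crop (225,245). I'll lower it.

Emit:
apply_moves([
  [0.2,-0.2,0.5,0,0,0],
  [0.2,-0.2,1,0,0,0],
  [0.2,-0.2,1.4,0,0,0],
  [0.2,-0.2,1.6,0,0,0],
  [0.2,-0.2,1.75,0,0,0],
  [0.2,-0.2,1.85,0,0,0],
  [0.2,-0.2,1.95,0,0,0],
  [0.2,-0.2,2.05,0,0,0],
  [0.2,-0.2,2.05,0,0,0],
  [0.2,-0.2,2.05,0,0,0],
])

```text
clock: 21.23
ee_pos: [0.5394, 0.3143, 0.18]
eef_rot: [-2.576, -1.798, -0.001]
wrist_force: [-2.0, -1.0, 2.5]
finger_gap: 0.0233
grip_force: 30.0
```

Contact made (Fz went from -5 to +2.5). Release and lift.

Emit:
apply_moves([
  [0,0,0,0,0,0],
  [0,0,0,0,0,0],
  [0,0,0,0,0,0],
  [0,0,0,0,0,0],
  [0,0,0,0,0,0],
  [0,0,0,0,0,0],
  [0,0,-1,0,0,0],
  [0,0,-3,0,0,0],
  [0,0,-6,0,0,0],
  [0,0,-8,0,0,0],
  [0,0,-8,0,0,0],
], jaw=4.5)

```text
clock: 22.15
ee_pos: [0.5417, 0.3151, 0.2644]
eef_rot: [2.576, 1.797, 0.014]
wrist_force: [0.9, 0.7, 0.5]
finger_gap: 0.045
grip_force: 0.0
```

```bash
python3 plan.py .4404,.1288,.25,-64.7 .4404,.1288,.18,-64.7
```

```text
t 22.15 pos [0.5417 0.3151 0.2644] closing -20.2 gap 0.045 F [0.9 0.7 0.5] q [-0.84  0.67  0.44  1.64 -0.35  0.9  -0.61]
[-20.99, -3.08, 1.28, 0.003, -0.008, 0.777] rows~ 7
[-21.04, -3.12, 8.28, 0.003, -0.008, 0.777] rows~ 7
```

Emit:
apply_moves([
  [-3,-0.4,0,0,0,0.12],
  [-6,-0.9,0,0,0,0.24],
  [-9,-1.3,0,0,0,0.36],
  [-12,-1.8,0,0,0,0.48],
  [-15,-2.2,0,0,0,0.6],
  [-18,-2.6,0.5,0,0,0.72],
  [-21,-3.1,1,0,0,0.777],
  [-21,-3.1,4,0,0,0.777],
  [-21,-3.1,7,0,0,0.777],
  [-21,-3.1,8,0,0,0.777],
  [-21,-3.1,8,0,0,0.777],
  [-21,-3.1,8,0,0,0.777],
])

```text
clock: 23.15
ee_pos: [0.4376, 0.1277, 0.179]
eef_rot: [3.065, 0.688, -0.002]
wrist_force: [0.1, -0.2, -0.7]
finger_gap: 0.0452
grip_force: 0.0
```

```bash
python3 plan.py .4404,.1288,.133,-64.7
```

```text
t 23.15 pos [0.4376 0.1277 0.179 ] closing -64.7 gap 0.0452 F [ 0.1 -0.2 -0.7] q [-0.69  0.63  0.51  2.17 -0.65  0.5  -0.81]
[0.3, 0.02, 4.6, -0.0, 0.001, -0.0] rows~ 2
```

Emit:
apply_moves([
  [0.3,0,1,0,0,0],
  [0.3,0,2.5,0,0,0],
  [0.3,0,3.6,0,0,0],
  [0.3,0,4.3,0,0,0],
  [0.3,0,4.5,0,0,0],
  [0.3,0,4.5,0,0,0],
  [0.3,0,4.5,0,0,0],
  [0.3,0,4.5,0,0,0],
])

```text
clock: 23.82
ee_pos: [0.4409, 0.1294, 0.1347]
eef_rot: [-3.065, -0.688, -0.002]
wrist_force: [-0.3, -0.2, 0.1]
finger_gap: 0.045
grip_force: 0.0
```

Emit:
apply_moves([
  [0,0,0,0,0,0],
  [0,0,0,0,0,0],
  [0,0,0,0,0,0],
  [0,0,0,0,0,0],
  [0,0,0,0,0,0],
  [0,0,0,0,0,0],
  [0,0,0,0,0,0],
  [0,0,0,0,0,0],
], jaw=0.3)

```text
clock: 24.48
ee_pos: [0.441, 0.1287, 0.1343]
eef_rot: [3.064, 0.687, 0.002]
wrist_force: [1.5, -3.0, 0.8]
finger_gap: 0.0118
grip_force: 30.0
```

```bash
python3 - <<'E'
from fit import *
ps=[manip.camera("scene"),manip.camera("top")]
for p in [ps[:1],ps[1:],ps]: print(fit(p,"long_caul",[.53,-.335,.167,.018],False),fit(p,"knob_weight",[.54,.315,0,.042],False)[0])
E
python3 plan.py .4404,.1288,.27,-64.7 .48,-.343,.27,-80.6
```

```text
(array([ 0.5292335 , -0.33490143,  0.16239196]), np.float64(0.049308405532755735), 1) [0.53686031 0.31150406 0.05972283]
(array([ 0.53064951, -0.33282855,  0.16077764]), np.float64(0.04480511158711851), 1) [0.53869477 0.31416676 0.11978715]
(array([ 0.52973509, -0.33366597,  0.16069016]), np.float64(0.0538603433469451), 2) [ 0.53867379  0.31398703 -0.02734169]
t 24.98 pos [0.4408 0.1291 0.1343] closing -64.7 gap 0.0119 F [ 2.1 -3.8  2.8] q [-0.62  0.7   0.4   2.18 -0.73  0.39 -0.74]
[-0.04, 0.01, -13.57, 0.001, -0.001, -0.0] rows~ 4
[-16.62, 44.36, -13.55, 0.001, -0.001, 0.277] rows~ 12
```

Emit:
apply_moves([
  [0,0,-2,0,0,0],
  [0,0,-5,0,0,0],
  [0,0,-9,0,0,0],
  [0,0,-12,0,0,0],
  [-0.8,2,-13.5,0,0,0],
  [-1.9,5,-13.5,0,0,0.05],
  [-3,8.5,-13.5,0,0,0.1],
  [-4.4,12,-13.5,0,0,0.15],
  [-5.8,15.5,-13.5,0,0,0.2],
  [-7.1,19,-13.5,0,0,0.25],
  [-8.4,22.5,-13.5,0,0,0.28],
  [-9.7,26,-13.5,0,0,0.28],
])

```text
clock: 25.98
ee_pos: [0.4624, -0.1461, 0.2677]
eef_rot: [-3.126, -0.255, 0.008]
wrist_force: [1.3, 0.0, -7.4]
finger_gap: 0.0119
grip_force: 30.0
```

```bash
python3 plan.py .4824,-.3418,.27,-80.6
```

```text
t 25.98 pos [ 0.4624 -0.1461  0.2677] closing -80.7 gap 0.0119 F [ 1.3  0.  -7.4] q [-0.24  0.54  0.73  2.01 -0.52  0.78 -0.61]
[-1.2, 19.63, -0.34, -0.005, 0.004, -0.001] rows~ 5
```

Emit:
apply_moves([
  [-0.2,4,0,0,0,0],
  [-0.5,8,0,0,0,0],
  [-0.7,12,0,0,0,0],
  [-1,15.5,0,0,0,0],
  [-1.2,18.5,0,0,0,0],
  [-1.2,19.5,2,0,0,0],
  [-1.2,19.5,4,0,0,0],
  [-1.2,19.5,6,0,0,0],
  [-1.2,19.5,7,0,0,0],
  [-1.2,19.5,7,0,0,0],
  [-1.2,19.5,7,0,0,0],
  [-1.2,19.5,7,0,0,0],
])

```text
clock: 26.98
ee_pos: [0.484, -0.3413, 0.1998]
eef_rot: [3.131, 0.255, 0.001]
wrist_force: [0.2, -1.4, -6.0]
finger_gap: 0.0121
grip_force: 30.0
```

```bash
python3 plan.py .4824,-.3418,.1763,-80.6
python3 - <<'E'
from fit import *
save(manip.camera("scene"),"k2")
a=cv2.imread("pics/k2.png")[200:380,170:370]; cv2.imwrite("pics/k2c.png",cv2.resize(a,None,fx=3,fy=3))
E
```

```text
t 26.98 pos [ 0.484  -0.3413  0.1998] closing -80.7 gap 0.0121 F [ 0.2 -1.4 -6. ] q [ 0.2   0.76  0.61  1.79 -0.59  0.78 -0.29]
[-0.16, 0.02, 2.35, 0.0, -0.001, -0.002] rows~ 1
```

View pics/k2c.png

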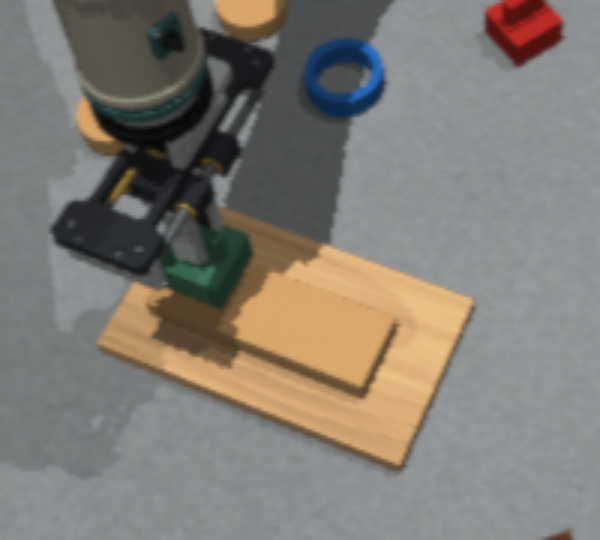

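The green block hangs upright over the near end of the long caul, at crop (208,265) and aligned. I'll lower it.

Emit:
apply_moves([
  [-0.1,0,0.6,0,0,0],
  [-0.1,0,1.2,0,0,0],
  [-0.1,0,1.6,0,0,0],
  [-0.1,0,1.9,0,0,0],
  [-0.1,0,2.1,0,0,0],
  [-0.1,0,2.2,0,0,0],
  [-0.1,0,2.3,0,0,0],
  [-0.1,0,2.4,0,0,0],
  [-0.1,0,2.4,0,0,0],
  [-0.1,0,2.4,0,0,0],
])

```text
clock: 27.87
ee_pos: [0.4824, -0.3418, 0.1763]
eef_rot: [-3.131, -0.254, -0.001]
wrist_force: [-3.1, 2.4, 5.9]
finger_gap: 0.0117
grip_force: 30.0
```

Emit:
apply_moves([
  [0,0,0,0,0,0],
  [0,0,0,0,0,0],
  [0,0,0,0,0,0],
  [0,0,0,0,0,0],
  [0,0,0,0,0,0],
  [0,0,0,0,0,0],
  [0,0,-1,0,0,0],
  [0,0,-3,0,0,0],
  [0,0,-6,0,0,0],
  [0,0,-8,0,0,0],
  [0,0,-8,0,0,0],
], jaw=4.5)

```text
clock: 28.78
ee_pos: [0.4838, -0.3438, 0.2599]
eef_rot: [3.126, 0.253, 0.009]
wrist_force: [-0.2, -0.5, 0.4]
finger_gap: 0.045
grip_force: 0.0
```

```bash
python3 plan.py .5473,.0105,.26,-22.2
```

```text
t 28.78 pos [ 0.4838 -0.3438  0.2599] closing -80.8 gap 0.045 F [-0.2 -0.5  0.4] q [ 0.16  0.68  0.67  1.74 -0.53  0.89 -0.34]
[11.96, -33.94, -0.14, 0.008, -0.002, -1.022] rows~ 9
```

Emit:
apply_moves([
  [1,-3,0,0,0,-0.1],
  [2.4,-6.8,0,0,0,-0.21],
  [3.8,-10.7,0,0,0,-0.33],
  [5.1,-14.6,0,0,0,-0.45],
  [6.5,-18.5,0,0,0,-0.57],
  [7.9,-22.4,0,0,0,-0.69],
  [9.2,-26.2,0,0,0,-0.81],
  [10.6,-30.1,0,0,0,-0.93],
  [12,-33.9,1,0,0,-1.02],
  [12,-33.9,4,0,0,-1.02],
  [12,-33.9,7,0,0,-1.02],
  [12,-33.9,7.5,0,0,-1.02],
])

```text
clock: 29.78
ee_pos: [0.5438, 0.0135, 0.1764]
eef_rot: [-2.604, -1.751, 0.009]
wrist_force: [-0.6, 0.3, -0.4]
finger_gap: 0.0454
grip_force: 0.0
```

Emit:
apply_moves([
  [0,0,0,0,0,0],
  [0,0,0,0,0,0],
  [0,0,0,0,0,0],
])

```text
clock: 30.03
ee_pos: [0.5472, 0.0112, 0.1816]
eef_rot: [2.609, 1.747, 0.003]
wrist_force: [-0.5, -0.2, 0.7]
finger_gap: 0.0452
grip_force: 0.0
```

```bash
python3 plan.py .5473,.0105,.1335,-22.2
```

```text
t 30.03 pos [0.5472 0.0112 0.1816] closing -22.4 gap 0.0452 F [-0.5 -0.2  0.7] q [-0.3   0.68  0.36  1.92 -0.4   0.6  -0.08]
[-0.07, 0.03, 4.81, 0.002, -0.001, -0.003] rows~ 2
```

Emit:
apply_moves([
  [0,0,1,0,0,0],
  [0,0,2.6,0,0,0],
  [0,0,3.8,0,0,0],
  [0,0,4.4,0,0,0],
  [0,0,4.7,0,0,0],
  [0,0,4.7,0,0,0],
  [0,0,4.7,0,0,0],
  [0,0,4.7,0,0,0],
])

```text
clock: 30.7
ee_pos: [0.5468, 0.0121, 0.1338]
eef_rot: [2.608, 1.75, 0.002]
wrist_force: [0.6, -0.5, -0.3]
finger_gap: 0.0454
grip_force: 0.0
```

Emit:
apply_moves([
  [0,0,0,0,0,0],
  [0,0,0,0,0,0],
  [0,0,0,0,0,0],
  [0,0,0,0,0,0],
  [0,0,0,0,0,0],
  [0,0,0,0,0,0],
  [0,0,0,0,0,0],
  [0,0,0,0,0,0],
], jaw=0.3)

```text
clock: 31.37
ee_pos: [0.5474, 0.0119, 0.1334]
eef_rot: [2.608, 1.749, 0.003]
wrist_force: [3.7, -1.0, -0.5]
finger_gap: 0.0119
grip_force: 30.0
```

```bash
python3 - <<'E'
from fit import *
ps=[manip.camera("scene"),manip.camera("top")]
print(fit(ps,"long_caul",[.53,-.335,.165,.018],False),fit(ps,"block_green",[.4824,-.3418,.165,.042],False))
E
python3 plan.py .5473,.0105,.28,-22.2 .5772,-.3262,.28,-80.6
```

```text
(array([ 0.53019547, -0.3341522 ,  0.16466931]), np.float64(0.43118795221587436), 2) (array([ 0.48186328, -0.34085388,  0.18218776]), np.float64(0.13830991123854544), 2)
t 31.67 pos [0.547  0.012  0.1334] closing -22.3 gap 0.0121 F [4.  0.2 0.6] q [-0.27  0.76  0.3   1.95 -0.44  0.5  -0.04]
[-0.12, 0.1, -14.66, 0.002, -0.0, -0.002] rows~ 4
[-30.14, 15.65, -14.64, 0.001, -0.001, 1.018] rows~ 9
```

Emit:
apply_moves([
  [0,0,-2,0,0,0],
  [0,0,-5,0,0,0],
  [0,0,-9,0,0,0],
  [0,0,-12.5,0,0,0],
  [-2,1,-14.6,0,0,0.08],
  [-5,2.6,-14.6,0,0,0.18],
  [-8.3,4.3,-14.6,0,0,0.3],
  [-11.6,6,-14.6,0,0,0.42],
  [-14.9,7.7,-14.6,0,0,0.54],
  [-18.2,9.5,-14.6,0,0,0.66],
  [-21.5,11.2,-14.6,0,0,0.78],
  [-24.8,12.9,-14.6,0,0,0.9],
])

```text
clock: 32.67
ee_pos: [0.5694, -0.2658, 0.2768]
eef_rot: [-3.106, -0.431, 0.009]
wrist_force: [0.6, -0.1, -6.7]
finger_gap: 0.0118
grip_force: 30.0
```

```bash
python3 plan.py .5775,-.3263,.28,-80.6
```

```text
t 32.67 pos [ 0.5694 -0.2658  0.2768] closing -74.2 gap 0.0118 F [ 0.6 -0.1 -6.7] q [ 0.01  0.72  0.67  1.61 -0.51  1.   -0.45]
[-0.87, 6.04, -0.35, -0.006, 0.005, 0.112] rows~ 2
```

Final TCP z for the red block is 0.1754.

Emit:
apply_moves([
  [-0.4,2.5,0,0,0,0.08],
  [-0.8,4.8,0,0,0,0.11],
  [-0.9,6,1,0,0,0.11],
  [-0.9,6,3,0,0,0.11],
  [-0.9,6,5,0,0,0.11],
  [-0.9,6,7,0,0,0.11],
  [-0.9,6,7.8,0,0,0.11],
  [-0.9,6,7.8,0,0,0.11],
  [-0.9,6,7.8,0,0,0.11],
  [-0.9,6,7.8,0,0,0.11],
  [-0.9,6,7.8,0,0,0.11],
])

```text
clock: 33.58
ee_pos: [0.5802, -0.3266, 0.2025]
eef_rot: [3.129, 0.27, 0.003]
wrist_force: [0.6, 0.3, -7.0]
finger_gap: 0.0117
grip_force: 30.0
```

```bash
python3 plan.py .5775,-.3263,.1754,-80.6
```

```text
t 33.58 pos [ 0.5802 -0.3266  0.2025] closing -80.1 gap 0.0117 F [ 0.6  0.3 -7. ] q [ 0.13  0.85  0.63  1.57 -0.59  0.92 -0.43]
[-0.26, -0.08, 2.71, 0.001, -0.002, 0.008] rows~ 1
```

Emit:
apply_moves([
  [-0.2,0,0.6,0,0,0],
  [-0.2,0,1.2,0,0,0],
  [-0.2,0,1.7,0,0,0],
  [-0.2,0,2.1,0,0,0],
  [-0.2,0,2.3,0,0,0],
  [-0.2,0,2.45,0,0,0],
  [-0.2,0,2.55,0,0,0],
  [-0.2,0,2.65,0,0,0],
  [-0.2,0,2.7,0,0,0],
  [-0.2,0,2.7,0,0,0],
])

```text
clock: 34.42
ee_pos: [0.5776, -0.3267, 0.1754]
eef_rot: [-3.13, -0.27, -0.001]
wrist_force: [-2.3, 3.2, 5.9]
finger_gap: 0.0118
grip_force: 30.0
```

Emit:
apply_moves([
  [0,0,0,0,0,0],
  [0,0,0,0,0,0],
  [0,0,0,0,0,0],
  [0,0,0,0,0,0],
  [0,0,0,0,0,0],
  [0,0,0,0,0,0],
  [0,0,-1,0,0,0],
  [0,0,-3,0,0,0],
  [0,0,-6,0,0,0],
  [0,-3,-9,0,0,0],
  [0,-7,-12,0,0,0],
  [0,-11,-14,0,0,0],
], jaw=4.5)

```text
clock: 35.42
ee_pos: [0.5605, -0.2297, 0.3113]
eef_rot: [3.128, 0.265, 0.004]
wrist_force: [0.9, 0.4, 0.6]
finger_gap: 0.0451
grip_force: 0.0
```

Emit:
apply_moves([
  [0,-4,0,0,0,0],
  [0,-8,0,0,0,0],
  [0,-12,0,0,0,0],
  [0,-12,0,0,0,0],
  [0,-12,0,0,0,0],
  [0,-12,0,0,0,0],
])

```text
clock: 35.92
ee_pos: [0.5405, -0.111, 0.3093]
eef_rot: [3.129, 0.27, 0.002]
wrist_force: [0.6, 0.8, 0.7]
finger_gap: 0.0449
grip_force: 0.0
```

```bash
python3 - <<'E'
from fit import *
ps=[manip.camera("scene"),manip.camera("top")]
for n,q in dict(block_green=[.4824,-.3418,.165,.042],block_red=[.5775,-.3263,.165,.042],knob_weight=[.539,.315,0,.042],tape_roll=[.443,-.114,0,0],tape_measure=[.5527,.127,.3,0]).items():
    r=fit(ps,n,q); print(n,np.round(r[0],4),round(r[1],3),r[2])
a=cv2.resize(ps[0]["color"][90:350,190:450,::-1],None,fx=2.2,fy=2.2); cv2.imwrite("pics/end.png",a)
E
```

```text
block_green [ 0.4814 -0.341   0.1779  0.0402] 0.133 2
block_red [ 0.5764 -0.3261  0.215   0.037 ] 0.172 2
knob_weight [ 0.5114  0.3754  0.2807 -0.0216] 0.479 2
tape_roll [ 0.4413 -0.1151  0.101  -0.0045] 2.213 2
tape_measure [ 0.554   0.1282  0.2833 -0.0088] 0.252 2
```

View pics/end.png

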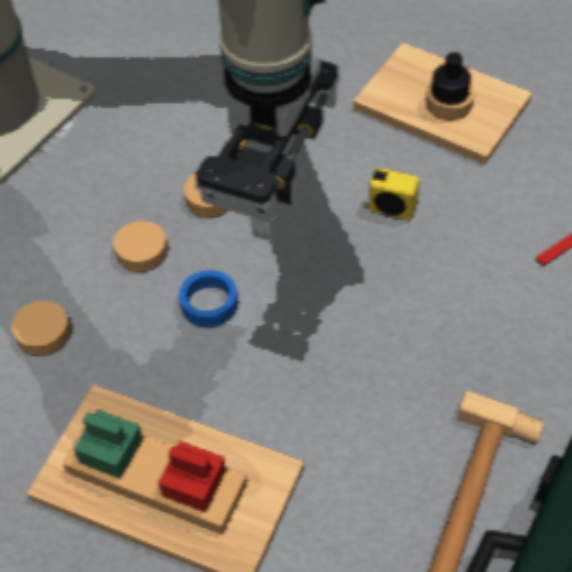

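The picture shows both blocks standing on the long caul, green at (108,443) and red at (192,475). The knobbed weight is centred on the round caul at (450,85), and the tape roll and tape measure have not moved. The gripper is clear of everything.

```bash
python3 -c "
from workcell import manip
print(manip.hand_in())"
```

```text
the job is handed in; nothing more can be done
None
```

The job is handed in, though the hand-in call gave no verdict: the camera fits put both cauls within about 3 mm of their patches, the blocks about 48 mm either side of the long caul's middle and the knobbed weight within about 3 mm of the round caul's centre, with the tape roll and tape measure left in place.

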